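Reload three battery cells into the test rack in order from its red end

TASK

Move the three battery cells from the blue carrying rack into the test rack, one to a nest, keeping the order of the row: the cell that stands nearest the robot goes into the nest beside the red end plate, the middle cell into the middle nest, and the farthest cell into the nest beside the black end plate. Keep the cells upright, set each one down fully home on the floor of its nest rather than dropping it in, and leave the scanner, tape roll and bin where they are.

Things in the scene. Friction and masses are not known exactly. Their poses are not given: they have to be found in the camera images.
- cell_green: Loose upright battery cell, 22 mm thick (x), 120 long (y), 90 tall, about 0.5 kg, silver and navy with green top and green band. Two terminals 3 mm high on top at y = +-43 mm; top's middle is free. Origin: centre of underside, z up. The cells start in a row 75 mm apart along x, one to a blue pocket; grasp from above across the 22 mm, fingers closing along x (53 mm free between cells).
- seat_green: Fixed blue pocket of the carrying rack where the green cell starts (pockets look alike; not a target). 46 x 144 mm, floor 4 mm thick, rims 18 mm and end cheeks 48 mm above its origin: centre of underside, 12 mm over the bench. Its x runs along the row, away from the robot, within 0.3 rad of world x. Rack handles 50 mm above the bench, 128 mm from the middle pocket.
- cell_yellow: Loose upright battery cell, 22 mm thick (x), 120 long (y), 90 tall, about 0.5 kg, silver and navy with yellow top and yellow band. Two terminals 3 mm high on top at y = +-43 mm; top's middle is free. Origin: centre of underside, z up. The cells start in a row 75 mm apart along x, one to a blue pocket; grasp from above across the 22 mm, fingers closing along x (53 mm free between cells).
- seat_yellow: Fixed blue pocket of the carrying rack where the yellow cell starts (pockets look alike; not a target). 46 x 144 mm, floor 4 mm thick, rims 18 mm and end cheeks 48 mm above its origin: centre of underside, 12 mm over the bench. Its x runs along the row, away from the robot, within 0.3 rad of world x. Rack handles 50 mm above the bench, 128 mm from the middle pocket.
- cell_white: Loose upright battery cell, 22 mm thick (x), 120 long (y), 90 tall, about 0.5 kg, silver and navy with white top and white band. Two terminals 3 mm high on top at y = +-43 mm; top's middle is free. Origin: centre of underside, z up. The cells start in a row 75 mm apart along x, one to a blue pocket; grasp from above across the 22 mm, fingers closing along x (53 mm free between cells).
- seat_white: Fixed blue pocket of the carrying rack where the white cell starts (pockets look alike; not a target). 46 x 144 mm, floor 4 mm thick, rims 18 mm and end cheeks 48 mm above its origin: centre of underside, 12 mm over the bench. Its x runs along the row, away from the robot, within 0.3 rad of world x. Rack handles 50 mm above the bench, 128 mm from the middle pocket.
- nest_a: One of three like fixed grey nests, 75 mm apart in a row along their x, on the test rack; which name is where varies. Inner 38 (x) by 136 mm (y), floor top 4 mm, rims 18 mm, black end cheeks 48 mm above its origin: centre of underside, 12 mm over the bench. x points away from the robot, within 0.3 rad of world x. A cell goes in from above, length along y, either way round.
- nest_b: One of three like fixed grey nests, 75 mm apart in a row along their x, on the test rack; which name is where varies. Inner 38 (x) by 136 mm (y), floor top 4 mm, rims 18 mm, black end cheeks 48 mm above its origin: centre of underside, 12 mm over the bench. x points away from the robot, within 0.3 rad of world x. A cell goes in from above, length along y, either way round.
- nest_c: One of three like fixed grey nests, 75 mm apart in a row along their x, on the test rack; which name is where varies. Inner 38 (x) by 136 mm (y), floor top 4 mm, rims 18 mm, black end cheeks 48 mm above its origin: centre of underside, 12 mm over the bench. x points away from the robot, within 0.3 rad of world x. A cell goes in from above, length along y, either way round.
- red_end: Fixed red end plate of the test rack, 14 x 130 x 40 mm, brass stud to 51 mm above its origin (centre of its underside, 12 mm over the bench). It stands across one end of the row of nests, near or far from the robot, 51 mm from the middle of the nest beside it. A like black plate closes the other end.
- scanner: Loose bystander, to be left alone: black hand scanner lying on the bench between the racks, 145 mm long (x), 50 mm wide, 37 mm high. Origin: underside, 5 mm from the middle of its length towards its wide head (+x).
- tape_roll: Loose bystander, to be left alone: roll of blue tape lying flat, 90 mm across, 24 mm high. Origin: centre of its underside.
- busbar_bin: Loose bystander, to be left alone: blue open bin with copper busbars, 120 x 100 x 50 mm high. Origin: centre of its underside.
Not all that is in view belongs to the job. What is shaped like the cell_green but brown is not meant. What is shaped like the cell_white but brown is not meant.

How it is judged:
By the outcome, as a careful person would: the job done as asked, in the order asked, and still so for the second after the job is handed in, with the robot touching nothing.
It also fails if it takes over 88 s, if anything falls off the work surface, if the arm or the gripper's body presses on something with over 40 N, if the wrist force passes 120 N, or if a joint passes its speed limit or range.

ROBOT

A 6-joint arm with a two-finger parallel gripper is mounted at the origin on the work surface. World frame = base frame: x ahead of the robot, y to its left, z up, the work surface at z = 0. Lengths are in m, angles in degrees, forces in N, time in s.
With the tool pointing down it reaches from about 0.325 to 0.85 m from the base axis. Payload 15.5 kg.
Tool frame: the origin (TCP) lies on the centre line of the jaws, within the pads' length; the fingertips stand 11 mm ahead of it and the grasp point (between the pads) lies 8 mm behind it; z points along the fingers, y is the line along which they close (so a half turn about z gives the same grasp; the last joint's range is limited). The gripper opens to 91 mm and grips with 3 to 60 N. Pads are 32 mm wide; open, the fingers measure 118 mm over their backs; the gripper's body (76 mm by 178 mm) begins 60 mm behind the grasp point.
Start: joints at [-75.716, 28.281, 77.091, -0, 74.628, -5.472], TCP at [0.211, -0.588, 0.225] pointing down, gripper open.
Joint ranges: [-166.48, 166.48], [-47.26, 123.95], [12.59, 153.08], [-70.14, 250.14], [6.76, 159.57], [-176.63, 176.63]. Speed limits (degrees/s): [108.29, 108.29, 147.25, 172.46, 172.46, 172.46].

INTERFACE

Orientations are given as [roll, pitch, yaw] about the fixed x, y, z axes, in that order (R = Rz(yaw) Ry(pitch) Rx(roll)).
In Python, from station import r gives the robot as it stands.
- The arm moves only by the tool arm_command, never from a script. Its argument "series" is text: rows parted by semicolons, each of 7 numbers parted by spaces: the turn, a rotation vector about the tool's x, y, z in units of 5 degrees (1.0 is 5 degrees), then the shift along the tool's x, y, z in units of 30 mm (1.0 is 30 mm), then the finger opening in mm, from 0 to 91.2. In form: ax ay az x y z fingers; .... A call has 1 to 20 rows; each row shifts and turns the commanded pose from where the row before left it, along the tool's axes as they then stand; what a row does not reach is not made up. A row lasts 1/12 s, in which the tool goes at most 41.7 mm and 7.16 degrees, less where a joint would pass 70% of its speed; a pose out of reach is approached as far as the arm can. A call is refused whole if a number of a shift passes 1 or a number of a turn 1, either way. A call with a gripper value outside its range is refused whole. The fingers move at their own pace and stop on an object; "force" is the grip in N (left out, the last holds). Time passes only in rows, so rows that do not move let the fingers close. It gives the time, the measured TCP pose, the force, the opening and the grip force at its end, in the units of the state.
- r.get_state(): the state, without advancing time (a new reading comes with each control period).
- r.camera(name): name is "scene" or "top" or "wrist"; returns a dict with "image" (480x640x3 uint8, red, green, blue), "fovy" (degrees; the focal length in pixels is half the picture's height over the tangent of half this angle, whatever the lens; pixels are square), "cx", "cy" (the principal point, pixels), "k1" (the pictures are not rectified: a ray, as slopes to the right and down, at radius r is drawn at 1 + k1 r^2 times it, then the intrinsics apply), "world_from_camera" (4x4, takes a point from camera to world coordinates). Camera axes: x right, y up, looking along -z (the intrinsics and any distortion apply to the point x, -y, -z); pixel columns grow to the right and rows downward; lengths in m; the calibration is good to about 2 mm. A picture is of the moment at which its call begins. There is no depth.
- r.hand_in(): hands the job in; it is judged then, once.
Trained networks look in a picture, given as the dict that the camera call returned (one of the last four; its "shot" number tells which), for a name from the list of things; names that differ only in an ending like _2 or _b are one class to them, and where a whole thing is asked for, a point or a joint stands for the part that bears it (a point fixed in the world has none). Each returns a list of dicts, best first, with "p" (0 to 1); they miss things now and then, are a little off and sometimes report something else, mostly with a low value. They report only what shows in the picture. A call takes as long as a camera call. They do not tell look-alikes from the thing itself.
- r.outline_of(picture, label): "pixels" (480x640 bool, what is visible of it) and "pixel" ([column, row] in pixels, amid what is visible of it).
- r.place_of(picture, label): "pixel" ([column, row] in pixels: a listed point, or the origin of a listed thing).
The state is a dict: "time_s": time; "q": joint angles; "dq": joint speeds; "effort": joint torques, N m; "tcp_pos": TCP position; "eef_rot": TCP orientation; "ft_force": force on the tool from outside, world axes, zero at the start; "moment": the same for the moment, N m; "grip_width": finger opening in m; "grasp_force": force on a finger pad.
Only numpy, scipy, OpenCV 4.12 (cv2) and the standard library are available. Lean on these libraries where they do the work, as an engineer would, in place of code of your own. Each camera call takes 0.05 s, during which the arm holds its last target. There are 200 camera calls.

## Working session

There is one attempt and no reset: what is moved stays moved. The work goes in short steps, Python scripts to look and compute and a tool call to move; the robot and the scene stay as the last step left them, time stands still between calls to the robot, and variables do not carry over. Pictures are saved under pics/ and viewed, at most 14 in all, crops included, and the job is handed in when it is done.

Besides the shell and the picture viewer there is one more tool, called after "Emit:" by a JSON object that holds its "api" and its "payload", one argument or row to a line. arm_command: Moves the arm, as the interface text tells. Its arguments: {"type":"object","properties":{"series":{"type":"string"},"force":{"type":"number"}},"required":["series"]}

```bash
ls; mkdir -p pics; cat > h.py <<'E'
import numpy as np, cv2
from station import r
def cam(n): return r.camera(n)
def save(p,f): cv2.imwrite('pics/'+f,cv2.cvtColor(p['image'],cv2.COLOR_RGB2BGR))
def K(p):
    f=240/np.tan(np.radians(p['fovy'])/2); return np.array([[f,0,p['cx']],[0,f,p['cy']],[0,0,1.]])
def proj(p,P):
    P=np.atleast_2d(P); T=np.linalg.inv(p['world_from_camera']); c=P@T[:3,:3].T+T[:3,3]
    s=np.c_[c[:,0]/-c[:,2],-c[:,1]/-c[:,2]]; s=s*(1+p['k1']*(s**2).sum(1,keepdims=True)); k=K(p)
    return s*k[0,0]+[k[0,2],k[1,2]]
def unproj(p,uv,z):
    k=K(p); uv=np.atleast_2d(np.asarray(uv,float)); d=(uv-[k[0,2],k[1,2]])/k[0,0]; s=d.copy()
    for _ in range(30): s=d/(1+p['k1']*(s**2).sum(1,keepdims=True))
    W=p['world_from_camera']; ray=np.c_[s[:,0],-s[:,1],-np.ones(len(s))]@W[:3,:3].T; o=W[:3,3]
    return o+ray*((z-o[2])/ray[:,2])[:,None]
E
python3 - <<'E'
from h import *
s=r.get_state(); print(s['tcp_pos'],s['eef_rot'],s['time_s'])
for n in ['top','scene']:
    p=cam(n); save(p,n+'0.png'); print(n,p['world_from_camera'].round(3).tolist(),p['fovy'],p['k1'])
    for l,z in [('cell_green',.016),('cell_yellow',.016),('cell_white',.016),('seat_green',.012),('nest_a',.012),('red_end',.012),('scanner',0),('tape_roll',0),('busbar_bin',0)]:
        for d in r.place_of(p,l): print(l,round(d['p'],2),np.round(d['pixel']),unproj(p,d['pixel'],z)[0].round(3))
E
```

```text
pics
[ 0.2111838  -0.58785593  0.22434002] [-1.79931638e+02 -7.29699603e-03  1.97561148e+01] 0.0
top [[-0.018, 0.999, -0.035, 0.443], [-1.0, -0.018, 0.009, -0.014], [0.008, 0.035, 0.999, 1.483], [0.0, 0.0, 0.0, 1.0]] 47.844879930482236 -0.12684588836009197
cell_green 0.78 [400. 321.] [ 0.273 -0.242  0.016]
cell_green 0.65 [382. 261.] [ 0.437 -0.196  0.016]
cell_white 0.89 [390. 143.] [ 0.761 -0.226  0.016]
cell_white 0.84 [371. 208.] [ 0.58  -0.168  0.016]
seat_green 0.58 [378. 261.] [ 0.437 -0.185  0.012]
nest_a 0.9 [241. 200.] [0.611 0.186 0.012]
nest_a 0.67 [233. 252.] [0.467 0.21  0.012]
nest_a 0.65 [237. 226.] [0.539 0.198 0.012]
red_end 0.85 [233. 272.] [0.412 0.211 0.012]
scanner 0.73 [310. 236.] [0.509 0.    0.   ]
scanner 0.43 [238. 226.] [0.541 0.197 0.   ]
tape_roll 0.89 [138. 257.] [0.459 0.478 0.   ]
tape_roll 0.64 [378. 261.] [ 0.436 -0.187  0.   ]
busbar_bin 0.94 [488. 267.] [ 0.414 -0.493  0.   ]
scene [[-0.878, -0.321, 0.354, 1.128], [0.478, -0.578, 0.662, 1.146], [-0.008, 0.751, 0.661, 1.191], [0.0, 0.0, 0.0, 1.0]] 42.778400617002106 -0.03561998920824186
cell_green 0.82 [354. 187.] [ 0.27  -0.219  0.016]
cell_green 0.61 [310. 208.] [ 0.446 -0.192  0.016]
cell_yellow 0.6 [294. 214.] [ 0.503 -0.188  0.016]
cell_yellow 0.6 [274. 226.] [ 0.582 -0.167  0.016]
cell_white 0.97 [215. 235.] [ 0.752 -0.213  0.016]
cell_white 0.77 [274. 224.] [ 0.578 -0.173  0.016]
seat_green 0.51 [312. 210.] [ 0.444 -0.181  0.012]
nest_a 0.82 [378. 290.] [0.451 0.21  0.012]
nest_a 0.8 [323. 310.] [0.614 0.199 0.012]
nest_a 0.58 [349. 298.] [0.534 0.197 0.012]
red_end 0.65 [388. 286.] [0.419 0.21  0.012]
scanner 0.73 [322. 255.] [0.51  0.002 0.   ]
scanner 0.48 [389. 286.] [0.408 0.199 0.   ]
tape_roll 0.77 [433. 367.] [0.467 0.477 0.   ]
tape_roll 0.29 [323. 308.] [0.607 0.184 0.   ]
busbar_bin 0.89 [277. 165.] [ 0.425 -0.479  0.   ]
```

```bash
python3 - <<'E'
import cv2
for n,b in [('top',(100,190,360,350)),('scene',(140,420,140,340))]:
    a=cv2.imread(f'pics/{n}0.png')
    c=a[120:345,200:440] if n=='top' else a[140:350,180:460]
    cv2.imwrite(f'pics/{n}c.png',cv2.resize(c,None,fx=2.6,fy=2.6,interpolation=cv2.INTER_CUBIC))
E
```

```text
(no output)
```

View pics/topc.png

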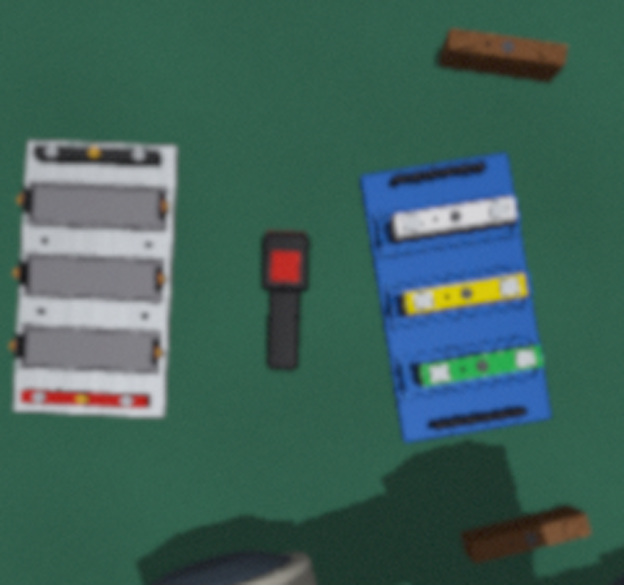

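View pics/scenec.png

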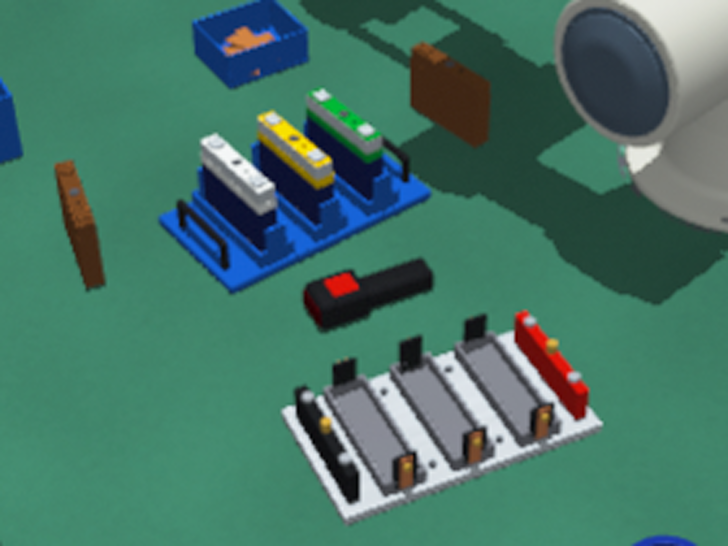

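The green cell is nearest (crop ~480,365), yellow is in the middle (465,292) and white is farthest (455,217). The red plate is at the near end of the test rack (85,398) and the black plate at the far end. The brown ones are decoys.

```bash
cat > m.py <<'E'
from h import *
def rects(p,mask,z,amin=60):
    mask=cv2.morphologyEx(mask.astype(np.uint8),cv2.MORPH_CLOSE,np.ones((3,3)))
    n,l,st,c=cv2.connectedComponentsWithStats(mask); out=[]
    for i in range(1,n):
        if st[i,4]<amin: continue
        v,u=np.nonzero(l==i); W=unproj(p,np.c_[u,v],z)[:,:2]
        (cx,cy),(w,h),a=cv2.minAreaRect((W*1000).astype(np.float32))
        if w>h: a+=90;w,h=h,w      # h long; long axis direction = a+90
        y=(a+90)%180-90; m=W.mean(0)*1000
        out.append((round(cx),round(cy),round(w),round(h),round(y,1),m.round(1).tolist(),int(st[i,4])))
    return out
E
python3 - <<'E'
from m import *
p=cam('top'); im=p['image']; hsv=cv2.cvtColor(im,cv2.COLOR_RGB2HSV).astype(int); H,S,V=hsv[...,0],hsv[...,1],hsv[...,2]
box=np.zeros(H.shape,bool); box[150:300,330:420]=1; nb=np.zeros(H.shape,bool); nb[170:285,200:275]=1
print(im[200:204,370:376].tolist()[0], im[230,380],im[261,386],im[199,240])
print('yel',rects(p,box&(H>20)&(H<34)&(S>120)&(V>120),.106))
print('grn',rects(p,box&(H>45)&(H<75)&(S>120)&(V>110),.106,30))
print('wht',rects(p,box&(S<60)&(V>150),.106))
print('nest',rects(p,nb&(S<40)&(V>90)&(V<170),.016,150))
print('red',rects(p,nb&((H<8)|(H>172))&(S>120)&(V>100),.052))
print('plate',rects(p,nb&(S<60)&(V>170),.012,40))
for l in ['seat_green','cell_green','cell_yellow','cell_white','nest_a']:
    for d in r.outline_of(p,l):
        m=d['pixels']
        print(l,round(d['p'],2),rects(p,m,.016 if 'nest' in l else .106 if 'cell' in l else .012))
E
```

```text
[[183, 184, 196], [188, 190, 199], [190, 191, 200], [184, 185, 193], [178, 178, 184], [179, 178, 184]] [182 170  52] [ 83 106  92] [125 125 130]
yel [(509, -177, 20, 68, 8.5, [508.8, -178.0], 203)]
grn [(440, -192, 18, 65, 8.3, [439.5, -192.1], 175)]
wht [(586, -169, 22, 121, 7.9, [586.1, -169.2], 399)]
nest [(537, 200, 161, 287, 86.4, [547.7, 198.2], 3496)]
red []
plate [(647, 194, 52, 154, -1.1, [647.6, 184.1], 375), (572, 198, 57, 154, -0.7, [574.7, 192.4], 536), (498, 201, 65, 153, -0.8, [499.9, 197.9], 589), (423, 208, 57, 153, -0.9, [420.4, 203.3], 623)]
seat_green 0.86 [(436, -190, 49, 147, 8.0, [435.2, -183.1], 475)]
cell_green 0.74 [(439, -188, 26, 127, 7.4, [439.1, -188.0], 472)]
cell_green 0.59 [(271, -231, 37, 122, 12.6, [271.5, -230.6], 610)]
cell_yellow 0.83 [(508, -174, 25, 127, 8.4, [508.1, -173.4], 460)]
cell_yellow 0.23 [(569, -159, 44, 139, -1.0, [564.5, -150.2], 325)]
cell_white 0.84 [(745, -221, 42, 124, -8.4, [745.5, -220.2], 725)]
cell_white 0.62 [(582, -166, 29, 124, 7.3, [582.1, -165.3], 503)]
nest_a 0.85 [(538, 206, 50, 159, -2.7, [538.5, 204.4], 971)]
nest_a 0.73 [(464, 209, 48, 154, -2.8, [463.8, 207.8], 948)]
nest_a 0.62 [(614, 201, 48, 157, -3.9, [613.9, 198.4], 971)]
```

Emit:
{"api": "arm_command", "payload": {
  "series": "0 0 -1 0 0 0 91;0 0 -1 0 0 0 91;0 0 -1 0 0 0 91;0 0 -1 0 0 0 91;0 0 -1 0 0 0 91;0 0 -1 0 0 0 91;0 0 -1 0 0 0 91;0 0 -1 0 0 0 91;0 0 -1 0 0 0 91;0 0 -1 0 0 0 91;0 0 -1 0 0 0 91;0 0 -1 0 0 0 91;0 0 -1 0 0 0 91;0 0 -1 0 0 0 91;0 0 -1 0 0 0 91;0 0 -0.7 0 0 0 91"
}}

```text
time_s: 2.63
tcp_pos: [0.2112, -0.5882, 0.2249]
eef_rot: [180.0, -0.0, 98.5]
ft_force: [-0.7, -0.0, -0.2]
grip_width: 0.0911
grasp_force: 0.0
```

Emit:
{"api": "arm_command", "payload": {
  "series": "0 0 0 0.7 0.6 0 91;0 0 0 0.7 0.6 0 91;0 0 0 0.7 0.6 0 91;0 0 0 0.7 0.6 0 91;0 0 0 0.7 0.6 0 91;0 0 0 0.7 0.6 0 91;0 0 0 0.7 0.6 0 91;0 0 0 0.7 0.6 0 91;0 0 0 0.7 0.6 0 91;0 0 0 0.7 0.6 0 91;0 0 0 0.7 0.6 0 91;0 0 0 0.7 0.6 0 91;0 0 0 0.7 0.6 0 91;0 0 0 0.7 0.6 0 91;0 0 0 0.7 0.6 0 91;0 0 0 0.7 0.6 0 91;0 0 0 0 0 0 60;0 0 0 0 0 0 60"
}}

```text
time_s: 4.13
tcp_pos: [0.4485, -0.2134, 0.225]
eef_rot: [180.0, 0.0, 98.4]
ft_force: [-0.0, -0.0, -0.3]
grip_width: 0.0802
grasp_force: 0.0
```

```bash
cat >> m.py <<'E'
def to(x,y,z,yaw):
    s=r.get_state(); e=s['eef_rot']; R=cv2.Rodrigues(np.zeros(3))[0]
    from scipy.spatial.transform import Rotation as Ro
    R=Ro.from_euler('xyz',e,degrees=True); T=Ro.from_euler('xyz',[180,0,yaw],degrees=True)
    print('t',round(s['time_s'],2),'tcp',np.round(s['tcp_pos'],4),'rot',np.round(e,1),'ft',np.round(s['ft_force'],1),'w',round(s['grip_width'],4),'gf',round(s['grasp_force'],1))
    print(' shift units (now axes)',(R.inv().apply(np.array([x,y,z])-s['tcp_pos'])/.03).round(2),'turn',(np.degrees((R.inv()*T).as_rotvec())/5).round(2))
E
python3 - <<'E'
from m import *
p=cam('wrist'); save(p,'w1.png'); print(p['world_from_camera'].round(3).tolist(),p['fovy'])
to(.440,-.192,.15,98.3)
E
```

```text
[[0.989, -0.141, -0.035, 0.438], [0.145, 0.96, 0.237, -0.146], [0.0, -0.24, 0.971, 0.383], [0.0, 0.0, 0.0, 1.0]] 61.11057517046119
t 4.18 tcp [ 0.4481 -0.2142  0.225 ] rot [-180.     0.    98.3] ft [ 0.1 -0.4 -0.2] w 0.0762 gf 0.0
 shift units (now axes) [ 0.77 -0.16  2.5 ] turn [-0.    0.    0.01]
```

View pics/w1.png

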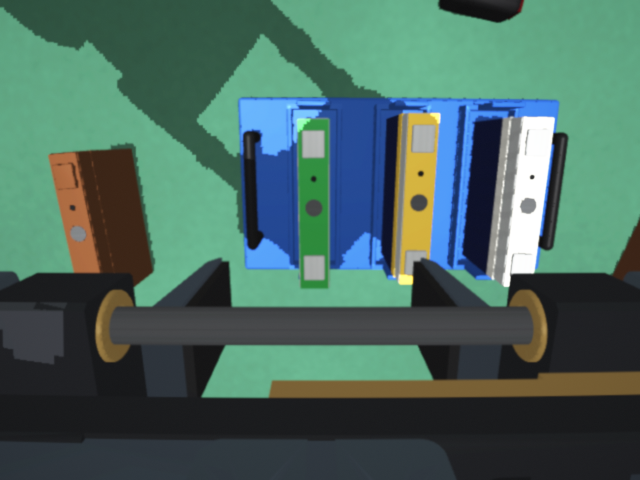

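The view shows all three cells in the pockets. Pixel points: green disc (313,208) and terminals (313,144),(314,267); yellow disc (419,202); white disc (528,205).

```bash
python3 - <<'E'
from m import *
p=cam('wrist')
for n,q in dict(g=[(313,118),(315,287),(313,208),(313,144),(314,267)],y=[(424,114),(416,278),(419,202),(423,138),(414,263)],w=[(538,118),(519,284),(528,205),(537,142),(519,265)]).items():
    P=unproj(p,q,.106)[:,:2]*1000; c=(P[0]+P[1])/2;d=P[0]-P[1]; print(n,P.round(0).tolist(),c.round(1),np.linalg.norm(d).round(1),np.degrees(np.arctan2(-d[0],d[1])).round(1))
E
```

```text
g [[431.0, -134.0], [449.0, -250.0], [439.0, -193.0], [433.0, -150.0], [446.0, -235.0]] [ 439.7 -191.5] 117.4 8.7
y [[502.0, -120.0], [520.0, -232.0], [511.0, -178.0], [505.0, -136.0], [516.0, -221.0]] [ 511.1 -176.3] 113.3 8.8
w [[578.0, -111.0], [595.0, -226.0], [586.0, -169.0], [581.0, -126.0], [591.0, -212.0]] [ 586.6 -168.7] 116.1 8.6
```

Emit:
{"api": "arm_command", "payload": {
  "series": "0 0 0 0.38 -0.09 0 54;0 0 0 0.38 -0.08 0 54;0 0 0 0 0 0.6 54;0 0 0 0 0 0.6 54;0 0 0 0 0 0.6 54;0 0 0 0 0 0.6 54;0 0 0 0 0 0.6 54;0 0 0 0 0 0.6 54;0 0 0 0 0 0.5 54;0 0 0 0 0 0.5 54;0 0 0 0 0 0.5 54;0 0 0 0 0 0 54;0 0 0 0 0 0 54",
  "force": 30
}}

```text
time_s: 5.32
tcp_pos: [0.4389, -0.192, 0.0719]
eef_rot: [-179.9, -0.1, 98.2]
ft_force: [-0.4, 0.0, 0.3]
grip_width: 0.0538
grasp_force: 0.0
```

```bash
python3 - <<'E'
from m import *
p=cam('wrist'); save(p,'w2.png')
to(.4397,-.1925,.072,98.6)
E
```

```text
t 5.37 tcp [ 0.4394 -0.1923  0.0725] rot [-180.    -0.    98.2] ft [-0.6 -1.2  0.3] w 0.0541 gf 0.0
 shift units (now axes) [-0.01  0.01  0.02] turn [-0.   -0.   -0.07]
```

View pics/w2.png

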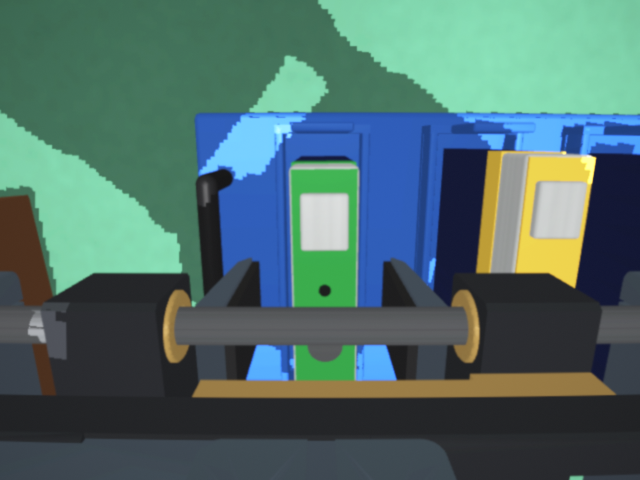

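The green cell sits centred between the fingers (x~325 px). I'll close and lift.

Emit:
{"api": "arm_command", "payload": {
  "series": "0 0 0 0 0 0 15;0 0 0 0 0 0 15;0 0 0 0 0 0 15;0 0 0 0 0 0 15;0 0 0 0 0 0 15;0 0 0 0 0 0 15;0 0 0 0 0 0 15;0 0 0 0 0 0 15",
  "force": 35
}}

```text
time_s: 6.03
tcp_pos: [0.4398, -0.1926, 0.0722]
eef_rot: [180.0, 0.0, 98.3]
ft_force: [-0.6, 0.7, 7.8]
grip_width: 0.0217
grasp_force: 35.0
```

Emit:
{"api": "arm_command", "payload": {
  "series": "0 0 0 0 0 -0.2 15;0 0 0 0 0 -0.3 15;0 0 0 0 0 -0.5 15;0 0 0 0 0 -0.5 15;0 0 0 0 0 -0.5 15;0 0 0 0 0 -0.5 15;0 0 0 0 0 -0.5 15;0 0 0 0 0 -0.5 15;0 0 0 0 0 -0.5 15;0 0 0 0 0 -0.3 15;0 0 0 0 0 -0.2 15;0 0 0 0 0 0 15"
}}

```text
time_s: 7.03
tcp_pos: [0.44, -0.1927, 0.208]
eef_rot: [179.9, 0.1, 98.3]
ft_force: [1.1, -0.6, -4.7]
grip_width: 0.0217
grasp_force: 35.0
```

```bash
python3 - <<'E'
from m import *
to(.463,.209,.207,87)
E
```

```text
t 7.03 tcp [ 0.44   -0.1927  0.208 ] rot [1.799e+02 1.000e-01 9.830e+01] ft [ 1.1 -0.6 -4.7] w 0.0217 gf 35.0
 shift units (now axes) [13.14  2.68  0.02] turn [0.02 0.01 2.25]
```

Emit:
{"api": "arm_command", "payload": {
  "series": "0 0 0 0.4 0.1 0 15;0 0 0 0.7 0.18 0 15;0 0 0 0.9 0.18 0 15;0 0 0 0.9 0.18 0 15;0 0 0 0.9 0.18 0 15;0 0 0 0.9 0.18 0 15;0 0 0 0.9 0.18 0 15;0 0 0 0.9 0.18 0 15;0 0 0 0.9 0.18 0 15;0 0 0 0.9 0.18 0 15;0 0 0 0.9 0.18 0 15;0 0 0 0.9 0.18 0 15;0 0 0 0.9 0.18 0 15;0 0 0 0.9 0.18 0 15;0 0 0 0.9 0.18 0 15;0 0 0 0.3 0.06 0 15;0 0 0.8 0 0 0 15;0 0 0.8 0 0 0 15;0 0 0.65 0 0 0 15;0 0 0 0 0 0 15"
}}

```text
time_s: 8.7
tcp_pos: [0.462, 0.2079, 0.2061]
eef_rot: [-179.9, 0.0, 86.8]
ft_force: [0.8, -0.6, -4.2]
grip_width: 0.0222
grasp_force: 35.0
```

```bash
python3 - <<'E'
from m import *
p=cam('wrist'); save(p,'w3.png')
to(.463,.209,.207,87)
np.save('p3.npy',p,allow_pickle=True)
E
```

```text
t 8.75 tcp [0.4622 0.2079 0.2062] rot [-179.9    0.    87.1] ft [ 0.1  0.4 -5.4] w 0.0221 gf 35.0
 shift units (now axes) [ 0.04  0.03 -0.03] turn [-0.02  0.01  0.01]
```

View pics/w3.png

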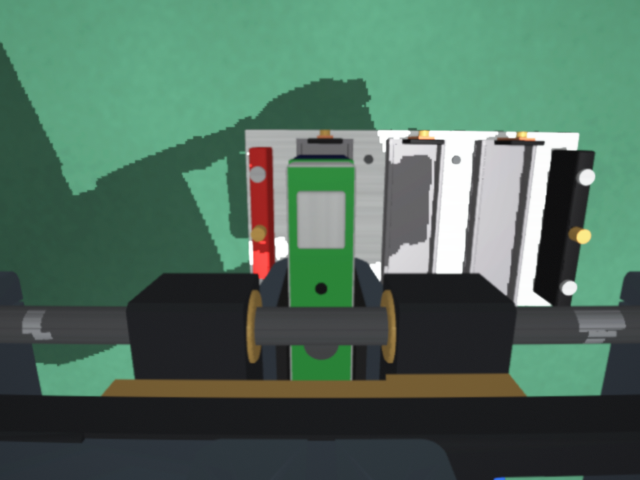

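Red plate stud is at (258,234) and black plate stud at (583,236). The nest cheeks are near (324,139), (424,138) and (521,138). I'll measure the rack from the studs.

```bash
python3 - <<'E'
from m import *
p=np.load('p3.npy',allow_pickle=True).item()
a=unproj(p,[(258,232),(583,234)],.062)[:,:2]*1000
t=cam('top'); b=unproj(t,[(200+81/2.6,120+398/2.6),(200+94/2.6,120+152/2.6)],.062)[:,:2]*1000
for s in (a,b):
    d=s[1]-s[0]; L=np.linalg.norm(d); u=d/L; print(s.round(1).tolist(),L.round(1),np.degrees(np.arctan2(d[1],d[0])).round(2),[((s[0]+s[1])/2+u*k).round(1).tolist() for k in(-75,0,75)])
e=unproj(p,[(246,130),(578,133)],.012)[:,:2]*1000; d=e[1]-e[0]; print('edge',e.round(1).tolist(),np.linalg.norm(d).round(1),np.degrees(np.arctan2(d[1],d[0])).round(2))
c=unproj(p,[(324,141),(424,141.5),(520,141.5)],.060)[:,:2]*1000;print('cheeks',c.round(1).tolist())
# top: inner gray floors
im=t['image'].astype(int); g=im.mean(2); S=im.max(2)-im.min(2)
m=np.zeros(g.shape,bool); m[170:285,200:275]=1; m&=(S<15)&(g>112)&(g<140)
print(rects(t,cv2.morphologyEx(m.astype(np.uint8),cv2.MORPH_OPEN,np.ones((3,3))),.016,150))
print([np.round(proj(p,[x,y,.016])).tolist() for x,y in((.463,.21),(.538,.206),(.613,.202))])
E
```

```text
[[413.5, 210.7], [663.6, 195.3]] 250.6 -3.51 [[463.7, 207.6], [538.6, 203.0], [613.4, 198.4]]
[[411.8, 207.7], [661.6, 191.6]] 250.3 -3.68 [[461.9, 204.4], [536.7, 199.6], [611.6, 194.8]]
edge [[402.8, 287.9], [683.7, 270.9]] 281.4 -3.47
cheeks [[467.4, 275.3], [540.3, 271.0], [611.0, 267.5]]
[(610, 195, 40, 131, -3.7, [609.8, 196.4], 646), (535, 156, 44, 49, -1.0, [535.0, 158.0], 231)]
[[[323.0, 218.0]], [[409.0, 218.0]], [[494.0, 218.0]]]
```

```bash
python3 - <<'E'
from m import *
to(.463,.2062,.0722,86.45)
E
```

```text
t 8.8 tcp [0.4623 0.2078 0.2063] rot [-179.9    0.    87.1] ft [-0.1  0.6 -3.3] w 0.0218 gf 35.0
 shift units (now axes) [-0.05  0.03  4.47] turn [-0.01  0.    0.13]
```

Emit:
{"api": "arm_command", "payload": {
  "series": "0 0 0.13 -0.05 0.03 0.2 15;0 0 0 0 0 0.5 15;0 0 0 0 0 0.6 15;0 0 0 0 0 0.6 15;0 0 0 0 0 0.6 15;0 0 0 0 0 0.5 15;0 0 0 0 0 0.4 15;0 0 0 0 0 0.3 15;0 0 0 0 0 0.2 15;0 0 0 0 0 0.2 15;0 0 0 0 0 0.1 15;0 0 0 0 0 0.1 15;0 0 0 0 0 0 15;0 0 0 0 0 0 15"
}}

```text
time_s: 9.97
tcp_pos: [0.4638, 0.2065, 0.0781]
eef_rot: [180.0, -0.0, 86.4]
ft_force: [0.4, -0.8, -5.0]
grip_width: 0.022
grasp_force: 35.0
```

```bash
python3 - <<'E'
from m import *
to(.463,.2062,.0722,86.45)
E
```

```text
t 9.97 tcp [0.4638 0.2065 0.0781] rot [180.   -0.   86.4] ft [ 0.4 -0.8 -5. ] w 0.022 gf 35.0
 shift units (now axes) [-0.01 -0.03  0.2 ] turn [ 0.   -0.   -0.02]
```

Emit:
{"api": "arm_command", "payload": {
  "series": "0 0 0 0 0 0.05 15;0 0 0 0 0 0.05 15;0 0 0 0 0 0.03 15;0 0 0 0 0 0.03 15;0 0 0 0 0 0.03 15;0 0 0 0 0 0 15;0 0 0 0 0 0 15"
}}

```text
time_s: 10.55
tcp_pos: [0.4637, 0.2064, 0.0722]
eef_rot: [-180.0, 0.0, 86.4]
ft_force: [-0.1, 0.5, -3.9]
grip_width: 0.0217
grasp_force: 35.0
```

Emit:
{"api": "arm_command", "payload": {
  "series": "0 0 0 0 0 0.02 15;0 0 0 0 0 0.02 15;0 0 0 0 0 0 15"
}}

```text
time_s: 10.8
tcp_pos: [0.4637, 0.2064, 0.0722]
eef_rot: [180.0, -0.0, 86.4]
ft_force: [-6.1, -2.2, 24.4]
grip_width: 0.0219
grasp_force: 35.0
```

Emit:
{"api": "arm_command", "payload": {
  "series": "0 0 0 0 0 0.02 15;0 0 0 0 0 0.02 15;0 0 0 0 0 0 15"
}}

```text
time_s: 11.05
tcp_pos: [0.4637, 0.2065, 0.0716]
eef_rot: [179.9, -0.0, 86.4]
ft_force: [-9.6, -3.0, 42.6]
grip_width: 0.0217
grasp_force: 35.0
```

Contact is at the same height as in the pocket, so the cell is on the nest floor. I'll relax, release and rise.

Emit:
{"api": "arm_command", "payload": {
  "series": "0 0 0 0 0 -0.05 15;0 0 0 0 0 0 30;0 0 0 0 0 0 46;0 0 0 0 0 0 46;0 0 0 0 0 0 46;0 0 0 0 0 0 46;0 0 0 0 0 -0.3 46;0 0 0 0 0 -0.5 46;0 0 0 0 0 -0.6 46;0 0 0 0 0 -0.7 46;0 0 0 0 0 -0.7 46;0 0 0 0 0 -0.7 46;0 0 0 0 0 -0.5 46;0 0 0 0 0 -0.4 46;0 0 0 0 0 0 54"
}}

```text
time_s: 12.3
tcp_pos: [0.4647, 0.2067, 0.2061]
eef_rot: [179.8, -0.1, 86.4]
ft_force: [0.7, 0.3, 0.7]
grip_width: 0.0502
grasp_force: 0.0
```

```bash
python3 - <<'E'
from m import *
p=cam('wrist'); save(p,'w4.png')
to(.511,-.178,.207,98.6)
E
```

```text
t 12.35 tcp [0.4642 0.2066 0.2047] rot [ 1.799e+02 -1.000e-01  8.640e+01] ft [ 0.5 -0.3 -0.1] w 0.0526 gf 0.0
 shift units (now axes) [-12.7    2.37  -0.08] turn [ 0.03 -0.01 -2.45]
```

View pics/w4.png

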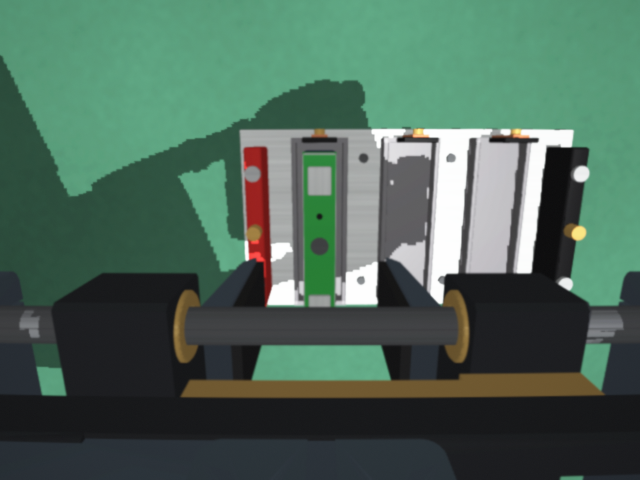

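Green sits upright and centred in the near nest (319,230). Next is yellow.

Emit:
{"api": "arm_command", "payload": {
  "series": "0 0 0 -0.4 0.1 0 54;0 0 0 -0.8 0.16 0 54;0 0 0 -0.9 0.16 0 54;0 0 0 -0.9 0.16 0 54;0 0 0 -0.9 0.16 0 54;0 0 0 -0.9 0.16 0 54;0 0 0 -0.9 0.16 0 54;0 0 0 -0.9 0.16 0 54;0 0 0 -0.9 0.16 0 54;0 0 0 -0.9 0.16 0 54;0 0 0 -0.9 0.16 0 54;0 0 0 -0.9 0.16 0 54;0 0 0 -0.9 0.16 0 54;0 0 0 -0.9 0.16 0 54;0 0 0 -0.7 0.16 0 54;0 0 -0.8 0 0.19 0 54;0 0 -0.8 0 0 0 54;0 0 -0.85 0 0 0 54;0 0 0 0 0 0 54"
}}

```text
time_s: 13.93
tcp_pos: [0.5143, -0.1791, 0.2022]
eef_rot: [-179.9, -0.1, 98.8]
ft_force: [-0.5, -0.3, -1.0]
grip_width: 0.054
grasp_force: 0.0
```

```bash
python3 - <<'E'
from m import *
p=cam('wrist'); save(p,'w5.png')
to(.511,-.178,.0718,98.6)
np.save('p5.npy',p,allow_pickle=True)
E
```

```text
t 13.98 tcp [ 0.5144 -0.179   0.2024] rot [-179.9   -0.    98.5] ft [-0.3  1.   0.2] w 0.054 gf 0.0
 shift units (now axes) [ 0.05 -0.1   4.35] turn [-0.02 -0.01 -0.01]
```

View pics/w5.png

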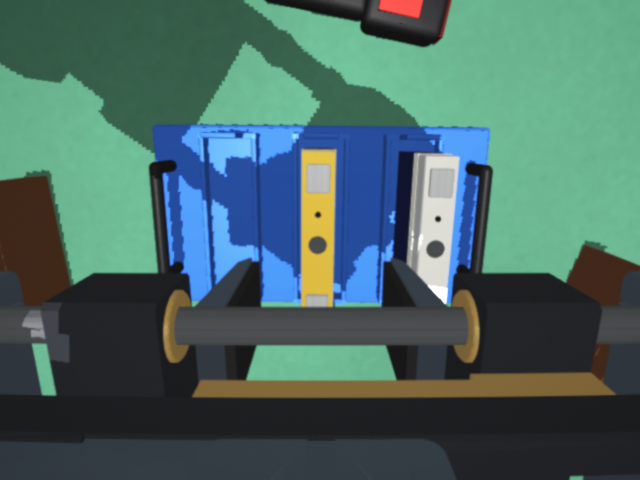

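Yellow's disc is at (317,245), about 3 mm left of jaw centre, which agrees with the computed shift. I'll descend.

Emit:
{"api": "arm_command", "payload": {
  "series": "0 0 0 0.05 -0.1 0.2 54;0 0 0 0 0 0.5 54;0 0 0 0 0 0.6 54;0 0 0 0 0 0.6 54;0 0 0 0 0 0.6 54;0 0 0 0 0 0.6 54;0 0 0 0 0 0.5 54;0 0 0 0 0 0.4 54;0 0 0 0 0 0.3 54;0 0 0 0 0 0 54;0 0 0 0 0 0 54"
}}

```text
time_s: 14.9
tcp_pos: [0.5116, -0.1775, 0.0741]
eef_rot: [-180.0, -0.0, 98.6]
ft_force: [0.9, 0.1, 0.4]
grip_width: 0.054
grasp_force: 0.0
```

Emit:
{"api": "arm_command", "payload": {
  "series": "0 0 0 0 0 0 15;0 0 0 0 0 0 15;0 0 0 0 0 0 15;0 0 0 0 0 0 15;0 0 0 0 0 0 15;0 0 0 0 0 0 15;0 0 0 0 0 0 15;0 0 0 0 0 0 15",
  "force": 35
}}

```text
time_s: 15.57
tcp_pos: [0.5121, -0.1777, 0.0746]
eef_rot: [180.0, 0.0, 98.6]
ft_force: [-0.6, 0.6, 6.3]
grip_width: 0.0218
grasp_force: 35.0
```

Emit:
{"api": "arm_command", "payload": {
  "series": "0 0 0 0 0 -0.2 15;0 0 0 0 0 -0.3 15;0 0 0 0 0 -0.5 15;0 0 0 0 0 -0.5 15;0 0 0 0 0 -0.5 15;0 0 0 0 0 -0.5 15;0 0 0 0 0 -0.5 15;0 0 0 0 0 -0.5 15;0 0 0 0 0 -0.5 15;0 0 0 0 0 -0.3 15;0 0 0 0 0 -0.2 15;0 0 0 0 0 0 15"
}}

```text
time_s: 16.57
tcp_pos: [0.5123, -0.1777, 0.2104]
eef_rot: [179.9, 0.0, 98.6]
ft_force: [0.7, -0.5, -6.3]
grip_width: 0.0217
grasp_force: 35.0
```

```bash
python3 - <<'E'
from m import *
to(.5378,.2014,.207,86.45)
E
```

```text
t 16.57 tcp [ 0.5123 -0.1777  0.2104] rot [179.9   0.   98.6] ft [ 0.7 -0.5 -6.3] w 0.0217 gf 35.0
 shift units (now axes) [12.37  2.73  0.11] turn [0.02 0.01 2.43]
```

Emit:
{"api": "arm_command", "payload": {
  "series": "0 0 0 0.4 0.1 0 15;0 0 0 0.7 0.19 0 15;0 0 0 0.9 0.19 0 15;0 0 0 0.9 0.19 0 15;0 0 0 0.9 0.19 0 15;0 0 0 0.9 0.19 0 15;0 0 0 0.9 0.19 0 15;0 0 0 0.9 0.19 0 15;0 0 0 0.9 0.19 0 15;0 0 0 0.9 0.19 0 15;0 0 0 0.9 0.19 0 15;0 0 0 0.9 0.19 0 15;0 0 0 0.9 0.19 0 15;0 0 0 0.9 0.19 0 15;0 0 0 0.5 0.16 0 15;0 0 0.8 0 0 0 15;0 0 0.8 0 0 0 15;0 0 0.83 0 0 0 15;0 0 0 0 0 0 15;0 0 0 0 0 0 15"
}}

```text
time_s: 18.23
tcp_pos: [0.5367, 0.2027, 0.2085]
eef_rot: [-179.9, 0.0, 86.6]
ft_force: [0.4, 0.4, -6.8]
grip_width: 0.0219
grasp_force: 35.0
```

```bash
python3 - <<'E'
from m import *
to(.5378,.2014,.0745,86.45)
E
```

```text
t 18.23 tcp [0.5367 0.2027 0.2085] rot [-179.9    0.    86.6] ft [ 0.4  0.4 -6.8] w 0.0219 gf 35.0
 shift units (now axes) [-0.04  0.05  4.47] turn [-0.02  0.    0.03]
```

Emit:
{"api": "arm_command", "payload": {
  "series": "0 0 0 -0.04 0.05 0.2 15;0 0 0 0 0 0.5 15;0 0 0 0 0 0.6 15;0 0 0 0 0 0.6 15;0 0 0 0 0 0.6 15;0 0 0 0 0 0.5 15;0 0 0 0 0 0.4 15;0 0 0 0 0 0.3 15;0 0 0 0 0 0.2 15;0 0 0 0 0 0.2 15;0 0 0 0 0 0.1 15;0 0 0 0 0 0.1 15;0 0 0 0 0 0 15;0 0 0 0 0 0 15"
}}

```text
time_s: 19.4
tcp_pos: [0.5389, 0.2012, 0.0806]
eef_rot: [180.0, -0.0, 86.5]
ft_force: [0.1, 0.7, -5.9]
grip_width: 0.0221
grasp_force: 35.0
```

Emit:
{"api": "arm_command", "payload": {
  "series": "0 0 0 0 0 0.04 15;0 0 0 0 0 0.04 15;0 0 0 0 0 0.03 15;0 0 0 0 0 0.02 15;0 0 0 0 0 0 15;0 0 0 0 0 0 15"
}}

```text
time_s: 19.9
tcp_pos: [0.5387, 0.2012, 0.0764]
eef_rot: [-180.0, 0.0, 86.5]
ft_force: [0.5, -1.5, -6.3]
grip_width: 0.0218
grasp_force: 35.0
```

Emit:
{"api": "arm_command", "payload": {
  "series": "0 0 0 0 0 0.03 15;0 0 0 0 0 0.02 15;0 0 0 0 0 0 15"
}}

```text
time_s: 20.15
tcp_pos: [0.5387, 0.2011, 0.0748]
eef_rot: [-180.0, 0.0, 86.5]
ft_force: [0.1, -0.4, -6.5]
grip_width: 0.022
grasp_force: 35.0
```

Emit:
{"api": "arm_command", "payload": {
  "series": "0 0 0 0 0 0.02 15;0 0 0 0 0 0 15"
}}

```text
time_s: 20.32
tcp_pos: [0.5387, 0.2012, 0.0746]
eef_rot: [180.0, -0.0, 86.5]
ft_force: [-2.3, -0.2, 1.8]
grip_width: 0.022
grasp_force: 35.0
```

Touching. I'll press very slightly, release and rise.

Emit:
{"api": "arm_command", "payload": {
  "series": "0 0 0 0 0 0.02 15;0 0 0 0 0 0 15"
}}

```text
time_s: 20.48
tcp_pos: [0.5388, 0.2012, 0.0746]
eef_rot: [180.0, -0.0, 86.5]
ft_force: [-5.3, -2.2, 14.6]
grip_width: 0.0215
grasp_force: 35.0
```

Emit:
{"api": "arm_command", "payload": {
  "series": "0 0 0 0 0 -0.02 15;0 0 0 0 0 0 30;0 0 0 0 0 0 46;0 0 0 0 0 0 46;0 0 0 0 0 0 46;0 0 0 0 0 0 46;0 0 0 0 0 -0.3 46;0 0 0 0 0 -0.5 46;0 0 0 0 0 -0.6 46;0 0 0 0 0 -0.7 46;0 0 0 0 0 -0.7 46;0 0 0 0 0 -0.7 46;0 0 0 0 0 -0.5 46;0 0 0 0 0 -0.4 46;0 0 0 0 0 0 54"
}}

```text
time_s: 21.73
tcp_pos: [0.5399, 0.2015, 0.2094]
eef_rot: [179.8, -0.1, 86.5]
ft_force: [0.3, -0.3, 0.6]
grip_width: 0.0501
grasp_force: 0.0
```

```bash
python3 - <<'E'
from m import *
to(.5867,-.169,.207,98.6)
E
```

```text
t 21.73 tcp [0.5399 0.2015 0.2094] rot [ 1.798e+02 -1.000e-01  8.650e+01] ft [ 0.3 -0.3  0.6] w 0.0501 gf 0.0
 shift units (now axes) [-12.23   2.32   0.07] turn [ 0.05 -0.01 -2.43]
```

Emit:
{"api": "arm_command", "payload": {
  "series": "0 0 0 -0.4 0.1 0 54;0 0 0 -0.8 0.16 0 54;0 0 0 -0.85 0.16 0 54;0 0 0 -0.85 0.16 0 54;0 0 0 -0.85 0.16 0 54;0 0 0 -0.85 0.16 0 54;0 0 0 -0.85 0.16 0 54;0 0 0 -0.85 0.16 0 54;0 0 0 -0.85 0.16 0 54;0 0 0 -0.85 0.16 0 54;0 0 0 -0.85 0.16 0 54;0 0 0 -0.85 0.16 0 54;0 0 0 -0.85 0.16 0 54;0 0 0 -0.85 0.16 0 54;0 0 0 -0.85 0.14 0 54;0 0 -0.8 0 0 0 54;0 0 -0.8 0 0 0 54;0 0 -0.83 0 0 0 54;0 0 0 0 0 0 54;0 0 0 0 0 0 54"
}}

```text
time_s: 23.4
tcp_pos: [0.5849, -0.1703, 0.2056]
eef_rot: [-179.9, -0.0, 98.5]
ft_force: [0.6, -0.7, 0.1]
grip_width: 0.0539
grasp_force: 0.0
```

```bash
python3 - <<'E'
from m import *
p=cam('wrist'); save(p,'w6.png')
to(.5867,-.169,.0735,98.6)
E
```

```text
t 23.45 tcp [ 0.5851 -0.1701  0.2058] rot [-180.    -0.    98.4] ft [ 0.3  0.2 -0.7] w 0.0542 gf 0.0
 shift units (now axes) [0.03 0.06 4.41] turn [-0.01 -0.   -0.03]
```

View pics/w6.png

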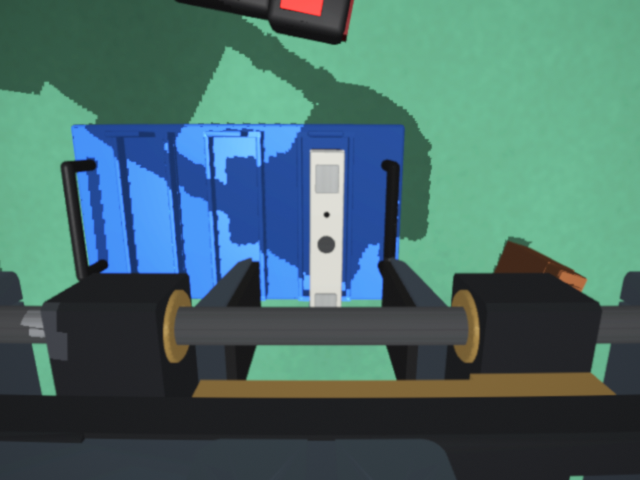

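White's disc is at (326,244), a few mm to the right; I'll correct +0.1 and descend.

Emit:
{"api": "arm_command", "payload": {
  "series": "0 0 0 0.03 0.1 0.2 50;0 0 0 0 0 0.5 50;0 0 0 0 0 0.6 50;0 0 0 0 0 0.6 50;0 0 0 0 0 0.6 50;0 0 0 0 0 0.6 50;0 0 0 0 0 0.5 50;0 0 0 0 0 0.4 50;0 0 0 0 0 0.38 50;0 0 0 0 0 0 50;0 0 0 0 0 0 50"
}}

```text
time_s: 24.37
tcp_pos: [0.5882, -0.1685, 0.0746]
eef_rot: [-180.0, -0.0, 98.6]
ft_force: [-0.3, -0.7, 0.9]
grip_width: 0.0498
grasp_force: 0.0
```

Emit:
{"api": "arm_command", "payload": {
  "series": "0 0 0 0 0 0 15;0 0 0 0 0 0 15;0 0 0 0 0 0 15;0 0 0 0 0 0 15;0 0 0 0 0 0 15;0 0 0 0 0 0 15;0 0 0 0 0 0 15;0 0 0 0 0 0 15",
  "force": 35
}}

```text
time_s: 25.03
tcp_pos: [0.5886, -0.1687, 0.0754]
eef_rot: [180.0, 0.0, 98.6]
ft_force: [-1.1, 1.0, 6.7]
grip_width: 0.0219
grasp_force: 35.0
```

Emit:
{"api": "arm_command", "payload": {
  "series": "0 0 0 0 0 -0.2 15;0 0 0 0 0 -0.3 15;0 0 0 0 0 -0.5 15;0 0 0 0 0 -0.5 15;0 0 0 0 0 -0.5 15;0 0 0 0 0 -0.5 15;0 0 0 0 0 -0.5 15;0 0 0 0 0 -0.5 15;0 0 0 0 0 -0.5 15;0 0 0 0 0 -0.3 15;0 0 0 0 0 -0.2 15;0 0 0 0 0 0 15"
}}

```text
time_s: 26.03
tcp_pos: [0.5887, -0.1687, 0.2112]
eef_rot: [179.9, 0.0, 98.6]
ft_force: [-0.1, -0.3, -4.9]
grip_width: 0.0221
grasp_force: 35.0
```

```bash
python3 - <<'E'
from m import *
to(.6126,.1967,.207,86.45)
E
```

```text
t 26.03 tcp [ 0.5887 -0.1687  0.2112] rot [179.9   0.   98.6] ft [-0.1 -0.3 -4.9] w 0.0221 gf 35.0
 shift units (now axes) [11.92  2.61  0.13] turn [0.02 0.01 2.43]
```

Emit:
{"api": "arm_command", "payload": {
  "series": "0 0 0 0.4 0.1 0 15;0 0 0 0.7 0.18 0 15;0 0 0 0.9 0.18 0 15;0 0 0 0.9 0.18 0 15;0 0 0 0.9 0.18 0 15;0 0 0 0.9 0.18 0 15;0 0 0 0.9 0.18 0 15;0 0 0 0.9 0.18 0 15;0 0 0 0.9 0.18 0 15;0 0 0 0.9 0.18 0 15;0 0 0 0.9 0.18 0 15;0 0 0 0.9 0.18 0 15;0 0 0 0.9 0.18 0 15;0 0 0 0.6 0.18 0 15;0 0 0 0.3 0.17 0 15;0 0 0.8 0 0 0 15;0 0 0.8 0 0 0 15;0 0 0.83 0 0 0 15;0 0 0 0 0 0 15;0 0 0 0 0 0 15"
}}

```text
time_s: 27.7
tcp_pos: [0.612, 0.1959, 0.2093]
eef_rot: [-179.9, 0.0, 86.6]
ft_force: [0.2, 0.8, -5.1]
grip_width: 0.0218
grasp_force: 35.0
```

```bash
python3 - <<'E'
from m import *
to(.6126,.1967,.0752,86.45)
p=cam('wrist'); save(p,'w7.png')
E
```

```text
t 27.7 tcp [0.612  0.1959 0.2093] rot [-179.9    0.    86.6] ft [ 0.2  0.8 -5.1] w 0.0218 gf 35.0
 shift units (now axes) [0.03 0.02 4.47] turn [-0.01  0.    0.02]
```

View pics/w7.png

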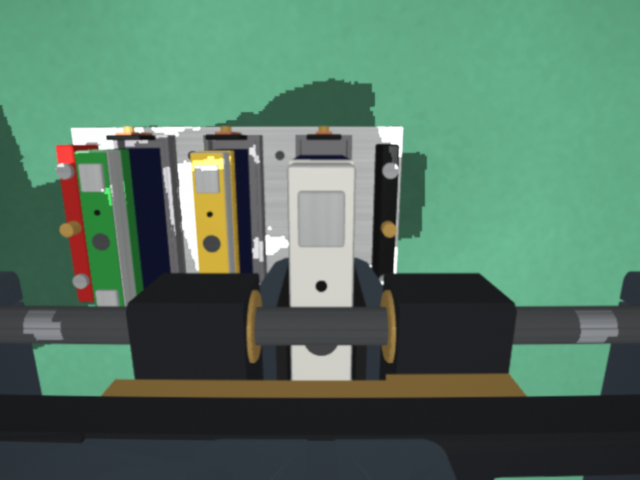

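White (320,270) is lined up with the far nest (cheek at 323), and green and yellow stand seated. I'll descend.

Emit:
{"api": "arm_command", "payload": {
  "series": "0 0 0 0.03 0.02 0.2 15;0 0 0 0 0 0.5 15;0 0 0 0 0 0.6 15;0 0 0 0 0 0.6 15;0 0 0 0 0 0.6 15;0 0 0 0 0 0.5 15;0 0 0 0 0 0.4 15;0 0 0 0 0 0.3 15;0 0 0 0 0 0.2 15;0 0 0 0 0 0.2 15;0 0 0 0 0 0.1 15;0 0 0 0 0 0.1 15;0 0 0 0 0 0 15;0 0 0 0 0 0 15"
}}

```text
time_s: 28.92
tcp_pos: [0.6132, 0.197, 0.0812]
eef_rot: [180.0, -0.0, 86.5]
ft_force: [-0.4, 0.5, -4.0]
grip_width: 0.0214
grasp_force: 35.0
```

Emit:
{"api": "arm_command", "payload": {
  "series": "0 0 0 0 0 0.04 15;0 0 0 0 0 0.04 15;0 0 0 0 0 0.03 15;0 0 0 0 0 0.02 15;0 0 0 0 0 0.02 15;0 0 0 0 0 0 15;0 0 0 0 0 0 15"
}}

```text
time_s: 29.5
tcp_pos: [0.613, 0.197, 0.0764]
eef_rot: [-180.0, 0.0, 86.5]
ft_force: [-0.4, -0.1, -4.5]
grip_width: 0.0218
grasp_force: 35.0
```

Emit:
{"api": "arm_command", "payload": {
  "series": "0 0 0 0 0 0.02 15;0 0 0 0 0 0 15"
}}

```text
time_s: 29.67
tcp_pos: [0.613, 0.1969, 0.0757]
eef_rot: [-180.0, 0.0, 86.5]
ft_force: [0.2, 0.1, -5.0]
grip_width: 0.0219
grasp_force: 35.0
```

Emit:
{"api": "arm_command", "payload": {
  "series": "0 0 0 0 0 0.02 15;0 0 0 0 0 0 15"
}}

```text
time_s: 29.83
tcp_pos: [0.613, 0.197, 0.0754]
eef_rot: [180.0, -0.0, 86.5]
ft_force: [-1.4, 0.2, -0.3]
grip_width: 0.0218
grasp_force: 35.0
```

Emit:
{"api": "arm_command", "payload": {
  "series": "0 0 0 0 0 0.02 15;0 0 0 0 0 0 15"
}}

```text
time_s: 30.0
tcp_pos: [0.6131, 0.197, 0.0754]
eef_rot: [180.0, -0.0, 86.5]
ft_force: [-2.6, -0.2, 10.1]
grip_width: 0.0216
grasp_force: 35.0
```

Seated. I'll release, rise and back away towards the robot's right so the final view is clear.

Emit:
{"api": "arm_command", "payload": {
  "series": "0 0 0 0 0 -0.02 15;0 0 0 0 0 0 30;0 0 0 0 0 0 46;0 0 0 0 0 0 46;0 0 0 0 0 0 46;0 0 0 0 0 0 46;0 0 0 0 0 -0.3 46;0 0 0 0 0 -0.5 46;0 0 0 0 0 -0.6 46;0 0 0 0 0 -0.7 46;0 0 0 0 0 -0.7 46;0 0 0 0 0 -0.7 46;0 0 0 0 0 -0.5 46;0 0 0 0 0 -0.4 46;0 0 0 0 0 0 46"
}}

```text
time_s: 31.25
tcp_pos: [0.6142, 0.1973, 0.2106]
eef_rot: [179.8, -0.1, 86.5]
ft_force: [1.1, 0.5, 0.5]
grip_width: 0.0462
grasp_force: 0.0
```

Emit:
{"api": "arm_command", "payload": {
  "series": "0 0 0 -0.4 0 0 46;0 0 0 -0.8 0 0 46;0 0 0 -0.8 0 0 46;0 0 0 -0.8 0 0 46;0 0 0 -0.8 0 0 46;0 0 0 -0.8 0 0 46;0 0 0 -0.8 0 0 46;0 0 0 -0.4 0 0 46;0 0 0 0 0 0 46;0 0 0 0 0 0 46"
}}

```text
time_s: 32.08
tcp_pos: [0.6023, 0.0289, 0.2068]
eef_rot: [-180.0, -0.0, 86.4]
ft_force: [0.2, 0.0, -0.1]
grip_width: 0.0457
grasp_force: 0.0
```

```bash
python3 - <<'E'
from m import *
p=cam('scene'); c=p['image'][130:400,180:480]
cv2.imwrite('pics/end.png',cv2.resize(c[...,::-1],None,fx=2.2,fy=2.2,interpolation=cv2.INTER_CUBIC))
t=cam('top')
for l in('scanner','tape_roll','busbar_bin'):
    d=r.place_of(t,l); print(l,unproj(t,d[0]['pixel'],0)[0].round(3) if d else None)
E
```

```text
scanner [ 0.511 -0.002  0.   ]
tape_roll [0.457 0.477 0.   ]
busbar_bin [ 0.435 -0.194  0.   ]
```

View pics/end.png

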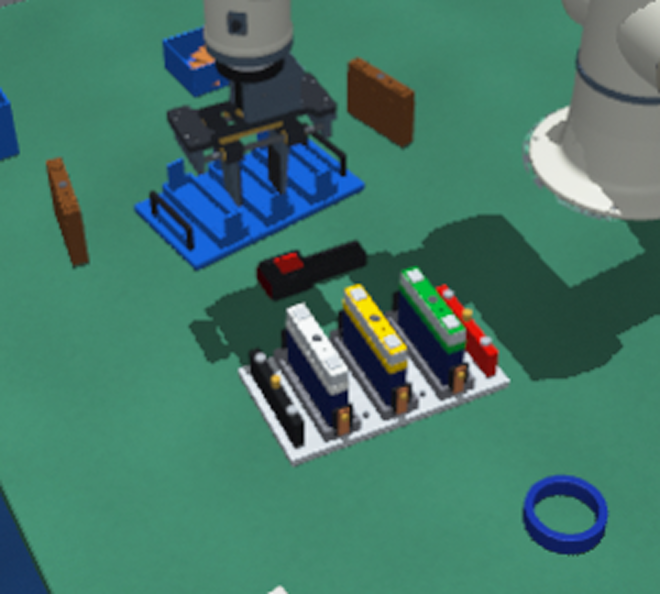

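All three cells stand upright in their nests: green by the red plate, yellow in the middle, white by the black plate. The scanner, tape roll and bin have not moved; the bin reading at (0.435, -0.194) was a false detection on the empty rack.

```bash
python3 -c "
from station import r
print(r.hand_in())"
```

```text
the job is handed in; nothing more can be done
None
```

The job is handed in at about 32 s: green stands in the nest beside the red plate, yellow in the middle and white beside the black plate, all lowered to floor contact before release, with the scanner, tape roll and bin left alone.

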